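Sort stained shelf battens by length into their trays

TASK

Two dark-stained battens, one long and one short, have been left on the table. Lay each one flat, wide face down, in the empty strip of the tray that already holds battens of its own length, parallel to that row and level with it lengthwise, and let go.

Things in the scene. Friction and masses are not known exactly. Their poses are not given: they have to be found in the camera images.
- long_batten: Loose dark-stained wooden batten, the longer of the two: 140 mm long (its x axis), 28 mm wide (y), 24 mm high (z), about 56 g. Lies flat on the table. Origin: centre of its underside. Either end may lead. A paler, unstained offcut of in-between length also lies on the table and is not part of the job.
- short_batten: Loose dark-stained wooden batten, the shorter of the two: 85 mm long (its x axis), 28 mm wide (y), 24 mm high (z), about 34 g. Lies flat on the table. Origin: centre of its underside. Either end may lead.
- long_tray: Low open plywood tray fixed to the table, for 140 mm battens. Outside 190 mm (x) by 162 mm (y), rim 14 mm high, walls 6 mm, floor 6 mm thick. Origin: centre of its underside, on the table; z is up. Two dark 140 mm sample battens (28 mm wide, tops 30 mm above the table) are fixed in it parallel to its x axis, centred at x = 0, y = -57 mm and -23 mm. The empty strip is y = -9 to +75 mm, so its middle is at x = 0, y = +33 mm.
- short_tray: The same tray for 85 mm battens, fixed to the table; either tray may be on the robot's left or right. Outside 190 mm (x) by 162 mm (y), rim 14 mm high, walls 6 mm, floor 6 mm thick. Origin: centre of its underside, on the table; z is up. Two dark 85 mm sample battens (28 mm wide, tops 30 mm above the table) are fixed in it parallel to its x axis, centred at x = 0, y = -57 mm and -23 mm. The empty strip is y = -9 to +75 mm, so its middle is at x = 0, y = +33 mm.
There are look-alikes about, which are no part of the job. What is shaped like the long_batten but green is not meant. Leave any green look-alike of the short_batten alone.

How it is judged:
At the end, for the whole second after the job is handed in: Each batten lies at rest and flat, wide face down (within 8 degrees), on the floor of the tray of its own length, within 10 degrees of parallel to the row, its middle within 18 mm of the row's middle lengthwise, and anywhere across the empty strip (x of long_batten in the frame of long_tray between -0.018 and 0.018 m and y of long_batten in the frame of long_tray between 0 and 0.065 m and z of long_batten in the frame of long_tray between 0.002 and 0.01 m and angle between the x axis of long_batten and the x axis of long_tray, either way round below 0.175 rad and angle between each of long_batten, short_batten's own z axis and vertical below 0.14 rad and linear speed of each of long_batten, short_batten below 0.01 m/s and angular speed of each of long_batten, short_batten below 0.1 rad/s and x of short_batten in the frame of short_tray between -0.018 and 0.018 m and y of short_batten in the frame of short_tray between 0 and 0.065 m and z of short_batten in the frame of short_tray between 0.002 and 0.01 m and angle between the x axis of short_batten and the x axis of short_tray, either way round below 0.175 rad); the robot touches nothing.
It also fails if it takes over 54 s, if anything falls off the work surface, if the arm or the gripper's body presses on something with over 40 N, if the wrist force passes 120 N, or if a joint passes its speed limit or range.

ROBOT

A 6-joint arm with a two-finger parallel gripper is mounted at the origin on the work surface. World frame = base frame: x ahead of the robot, y to its left, z up, the work surface at z = 0. Lengths are in m, angles in rad, forces in N, time in s.
With the tool pointing down it reaches from about 0.3 to 0.775 m from the base axis. Payload 14.6 kg.
Tool frame: the origin (TCP) lies at the very end of the fingers, on their centre line; the grasp point (between the pads) lies 19 mm behind it; z points along the fingers, y is the direction in which the jaws open and shut (so a half turn about z gives the same grasp; the last joint's range is limited). The gripper opens to 94 mm and grips with 3 to 60 N. Pads are 16 mm wide; open, the fingers measure 119 mm over their backs; the gripper's body (75 mm by 177 mm) begins 78 mm behind the grasp point.
Start: joints at [-1.326, 0.3, 1.521, -0, 1.321, -0.067], TCP at [0.169, -0.523, 0.205] pointing down, gripper open.
Joint ranges: [-3.03, 3.03], [-0.79, 2.21], [0.23, 2.52], [-1.04, 4.18], [0, 3.07], [-2.55, 2.55]. Speed limits (rad/s): [2.22, 2.22, 2.57, 3.14, 3.14, 3.14].

INTERFACE

Orientations are given as [roll, pitch, yaw] about the fixed x, y, z axes, in that order (R = Rz(yaw) Ry(pitch) Rx(roll)).
In Python, from station import get_obs, vision, hand_in gives the robot as it stands.
- The arm moves only by the tool play_rows, never from a script. Its argument "moves" is a list of rows, each an object with "claw": the opening, from 0 (shut) to 1 (fully open); "linear": the shift along the tool's x, y, z in mm, a list of three; "turn": the turn, a rotation vector about the tool's x, y, z in rad, a list of three. In form: [{"claw": claw, "linear": [tx, ty, tz], "turn": [ax, ay, az]}, ...]. A call has 1 to 8 rows; each row is the pose to reach, as a shift and turn from the pose measured when the call began, along the tool's axes at that moment; what a row does not reach only later rows make up. A row lasts 1/8 s, in which the tool goes at most 62.5 mm and 10.7 degrees, less where a joint would pass 70% of its speed; a pose out of reach is approached as far as the arm can. A call with a gripper value outside its range is refused whole. The fingers move at their own pace and stop on an object; "force" is the grip in N (left out, the last holds). Time passes only in rows, so rows that repeat a pose let the fingers close. It gives the time, the measured TCP pose, the force and the opening at its end, in the units of the state.
- get_obs(): the state, without advancing time (a new reading comes with each control period).
- vision.camera(name): name is "scene" or "top" or "wrist"; returns the picture (384x512x3 uint8, blue, green, red); there is no depth.
- vision.camera_info(name): a dict with "camera_matrix" (3x3 intrinsics, pixels), "rvec" (rotation vector, rad) and "tvec" (3), from world to camera coordinates, as OpenCV has them; the wrist camera has in their place "mount" (4x4, takes a point from camera to tool coordinates, whose origin is the TCP and whose axes are the flange's). Camera axes: x right, y down, z forward; pixel columns grow to the right and rows downward; lengths in m; the calibration is good to about 2 mm. A picture is of the moment at which its call begins: read the wrist's pose just before it. camera_info takes no time and is no camera call.
- hand_in(): hands the job in, once; it reports no verdict.
The state is a dict: "time_s": time; "qpos": joint angles; "joint_vel": joint speeds; "tau": joint torques, N m; "ee_pos": TCP position; "eef_rot": TCP orientation; "force": force on the tool from outside, world axes, zero at the start; "moment": the same for the moment, N m; "grip_width": finger opening in m.
Only numpy, scipy, OpenCV 4.12 (cv2) and the standard library are available. Lean on these libraries where they do the work, as an engineer would, in place of code of your own. Each camera call takes 0.05 s, during which the arm holds its last target.

## Working session

There is one attempt and no reset: what is moved stays moved. The work goes in short steps, Python scripts to look and compute and a tool call to move; the robot and the scene stay as the last step left them, time stands still between calls to the robot, and variables do not carry over. Pictures are saved under pics/ and viewed, and the job is handed in when it is done.

Besides the shell and the picture viewer there is one more tool, called after "Request:" as name([rows], argument=value, ...), one row to a line, values as JSON. play_rows: Moves the arm, as the interface text tells. Its arguments: {"type":"object","properties":{"moves":{"type":"array","items":{"type":"object","properties":{"claw":{"type":"number"},"linear":{"type":"array","items":{"type":"number"}},"turn":{"type":"array","items":{"type":"number"}}}}},"force":{"type":"number"}},"required":["moves"]}

```bash
mkdir -p pics; ls; python3 - <<'E'
from station import get_obs, vision
import cv2,numpy as np
for n in("top","scene"):
    cv2.imwrite(f"pics/{n}0.png",vision.camera(n))
    i=vision.camera_info(n);print(n,{k:np.round(v,4).tolist() for k,v in i.items() if k!='name'})
o=get_obs();print(o)
print(vision.camera_info("wrist"))
E
```

```text
pics
top {'camera_matrix': [[383.1395, 0.0, 260.9177], [0.0, 383.1395, 192.2543], [0.0, 0.0, 1.0]], 'rvec': [2.2317, -2.1834, 0.0945], 'tvec': [-0.0651, 0.5218, 1.044]}
scene {'camera_matrix': [[410.0093, 0.0, 260.0196], [0.0, 410.0093, 192.4947], [0.0, 0.0, 1.0]], 'rvec': [1.5376, 2.0892, -0.7937], 'tvec': [0.1852, -0.3259, 1.5007]}
{'time_s': 0.1, 'qpos': array([-1.32557431e+00,  3.00405985e-01,  1.52148999e+00, -1.02403304e-05,
        1.32072452e+00, -6.65908992e-02]), 'joint_vel': array([-0.0012634 , -0.00069643, -0.00169069,  0.00075034, -0.00148577,
        0.00140409]), 'tau': array([-1.10483732e-03, -5.32649517e+01, -3.53286695e+01,  7.08448444e-02,
        2.35108612e-02, -8.09474659e-05]), 'ee_pos': array([ 0.16867485, -0.52325441,  0.20496059]), 'eef_rot': array([-3.14056643e+00, -5.84970130e-05,  3.11815423e-01]), 'force': array([0.33954919, 0.77308883, 0.13165577]), 'moment': array([ 0.03040248,  0.05398742, -0.05373943]), 'grip_width': 0.09389591849734831}
{'camera_matrix': array([[267.00196969,   0.        , 257.09302658],
       [  0.        , 267.00196969, 191.53583689],
       [  0.        ,   0.        ,   1.        ]]), 'mount': array([[-3.89744106e-04, -9.67461585e-01, -2.53017646e-01,
         7.27331298e-02],
       [ 9.99999376e-01, -1.12224301e-04, -1.11127096e-03,
         9.36608144e-04],
       [ 1.04671724e-03, -2.53017922e-01,  9.67461025e-01,
        -1.79423733e-01],
       [ 0.00000000e+00,  0.00000000e+00,  0.00000000e+00,
         1.00000000e+00]])}
```

View pics/top0.png

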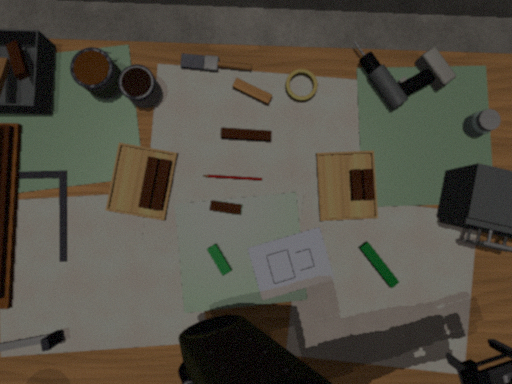

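View pics/scene0.png

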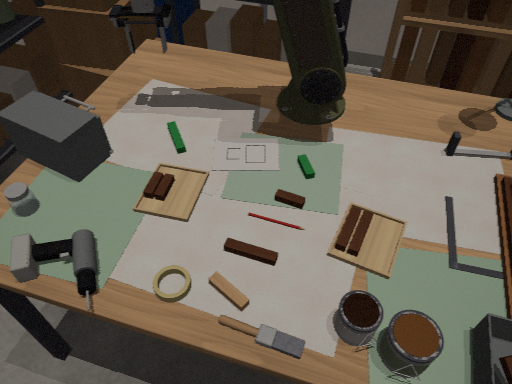

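Top view: the long dark batten is at (246,134) and the short dark one at (226,207). Things that could be mistaken for them: pale offcut (252,91), green long (378,264), green short (220,259), fixed samples at (155,184) and (362,185), dark stick in the black box (16,60), rack on the left (8,215), red pencil (233,178). I choose the two dark loose ones. Long tray is on the left (143,182) and the short tray on the right (347,186).

```bash
cat > h.py <<'E'
import cv2,numpy as np
from station import vision
def cast(n,uv,z):
    i=vision.camera_info(n);K=np.array(i["camera_matrix"]);R,_=cv2.Rodrigues(np.array(i["rvec"],float));t=np.array(i["tvec"],float).ravel()
    uv=np.array(uv,float).reshape(-1,2);d=(np.c_[uv,np.ones(len(uv))]@np.linalg.inv(K).T)@R;c=-R.T@t
    return (c+d*((z-c[2])/d[:,2])[:,None])[:,:2]
def proj(n,P):
    i=vision.camera_info(n)
    return cv2.projectPoints(np.array(P,float).reshape(-1,3),np.array(i["rvec"],float),np.array(i["tvec"],float),np.array(i["camera_matrix"]),None)[0].reshape(-1,2)
def rect(P):
    (c,s,a)=cv2.minAreaRect(np.float32(P)*1000)
    b=cv2.boxPoints((c,s,a)); e=[b[1]-b[0],b[2]-b[1]];e=max(e,key=np.linalg.norm);L=np.linalg.norm(e);e=e/L
    if e[0]<0:e=-e
    return np.round(c,1),round(max(s),1),round(min(s),1),round(float(np.degrees(np.arctan2(e[1],e[0]))),1)
E
python3 - <<'E'
from h import *
im=cv2.imread("pics/top0.png")
f=cv2.resize(im,None,fx=4,fy=4,interpolation=cv2.INTER_CUBIC)
hsv=cv2.cvtColor(f,cv2.COLOR_BGR2HSV)
for nm,(u,v) in dict(L=(246,134),S=(226,207),sl=(148,184),sl2=(160,184),ss=(356,185),wood=(130,184),paper=(200,150)).items():print(nm,hsv[v*4,u*4])
dark=((hsv[...,2]<75)&(hsv[...,1]>90)&((hsv[...,0]<20)|(hsv[...,0]>172))).astype(np.uint8)*255
wood=((hsv[...,0]>8)&(hsv[...,0]<25)&(hsv[...,1]>70)&(hsv[...,2]>95)).astype(np.uint8)*255
def find(m,box,z,tag):
    k=np.zeros_like(m);x0,y0,x1,y1=[4*q for q in box];k[y0:y1,x0:x1]=m[y0:y1,x0:x1]
    c=max(cv2.findContours(k,0,2)[0],key=cv2.contourArea)[:,0]
    print(tag,c.min(0)/4,c.max(0)/4,rect(cast("top",(c-1.5)/4,z)))
find(dark,(210,115,285,150),.02,"long")
find(dark,(200,195,250,220),.02,"short")
find(dark,(125,145,185,215),.03,"long samples (62x140)")
find(dark,(335,155,385,215),.03,"short samples")
find(wood|dark,(95,130,190,230),.014,"ltray 162x190")
find(wood|dark,(305,140,390,230),.014,"stray")
a=cv2.resize(im[110:225,190:290],None,fx=5,fy=5,interpolation=cv2.INTER_CUBIC)
b=cv2.resize((dark|wood//2)[4*110:4*225,95*4:390*4],None,fx=.6,fy=.6)
cv2.imwrite("pics/crop.png",a);cv2.imwrite("pics/mask.png",b)
E
```

```text
L [ 11 150  46]
S [  6 174  44]
sl [ 11 188  42]
sl2 [ 11 229  39]
ss [ 11 182  42]
wood [ 18 122 111]
paper [ 23  18 114]
long [221.5  128.25] [270.75 141.  ] (array([682.9,  -7.9]), 136.4, 28.1, 87.8)
short [210.5  201.25] [241.  213.5] (array([480.1,  43. ]), 82.1, 25.6, 83.1)
long samples (62x140) [138.75 156.5 ] [172.   210.25] (array([539.6, 233.5]), 140.3, 68.6, -8.7)
short samples [349.   168.25] [374.75 200.5 ] (array([ 550.6, -329.6]), 88.0, 67.4, 3.7)
ltray 162x190 [ 95. 130.] [176.5  220.25] (array([574.5, 293.6]), 240.3, 202.7, -8.5)
stray [316.75 150.5 ] [377.75 220.75] (array([ 548.8, -293. ]), 190.7, 163.2, 3.7)
```

View pics/crop.png

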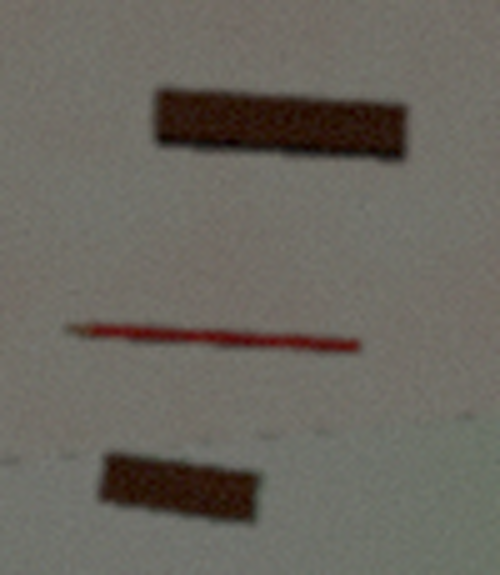

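View pics/mask.png

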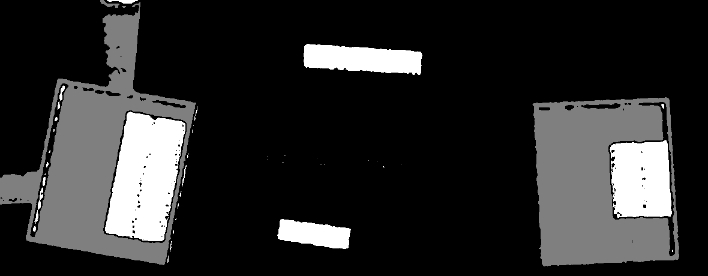

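The crop shows two loose, plain dark battens, 136 x 28 and 82 x 26 mm by measurement, so the choice holds. The short tray measures 190.7 x 163.2, which fits. The long tray mask has run into the table wood, so I'll separate it.

```bash
cat >> h.py <<'E'
from scipy.spatial.transform import Rotation as Ro
from station import get_obs
def plan(x,y,z,yawdeg):
    o=get_obs();R=Ro.from_euler("xyz",o["eef_rot"]);T=Ro.from_euler("xyz",[np.pi,0,np.radians(yawdeg)])
    p=R.inv().apply(np.array([x,y,z])-o["ee_pos"])*1000
    print("t",o["time_s"],"at",np.round(o["ee_pos"],4),"linear",np.round(p,1),"turn",np.round((R.inv()*T).as_rotvec(),3))
E
python3 - <<'E'
from h import *
im=cv2.imread("pics/top0.png")
f=cv2.resize(im,None,fx=4,fy=4,interpolation=cv2.INTER_CUBIC)
hsv=cv2.cvtColor(f,cv2.COLOR_BGR2HSV)
m=((hsv[...,1]>70)&(((hsv[...,0]>8)&(hsv[...,0]<25)&(hsv[...,2]>85))|(hsv[...,2]<75))).astype(np.uint8)*255
k=np.zeros_like(m);k[520:920,380:740]=m[520:920,380:740]
k=cv2.morphologyEx(k,cv2.MORPH_CLOSE,np.ones((15,15)))
k=cv2.morphologyEx(k,cv2.MORPH_OPEN,cv2.getStructuringElement(2,(91,91)))
# ellipse opening rounds corners, edges remain
c=max(cv2.findContours(k,0,2)[0],key=cv2.contourArea)[:,0]
print(rect(cast("top",(c-1.5)/4,.014)))
plan(.684,-.008,.15,87.8)
print(proj("top",[[.547,.272,.014]]))
E
```

```text
(array([549.2, 278.4]), 196.0, 171.6, -10.1)
t 0.1 at [ 0.1687 -0.5233  0.205 ] linear [ 648.5 -332.3   55.3] turn [-1.000e-03 -1.000e-03 -1.221e+00]
[[142.61672082 180.89162033]]
```

```bash
python3 - <<'E'
from h import *
c=np.array([(60,79),(196,103),(165,264),(27,240)],float)/2.4+[95,110]
P=cast("top",c,.014);print(P,rect(P))
cv2.imwrite("pics/lt.png",cv2.resize(cv2.imread("pics/top0.png")[135:230,95:190],None,fx=6,fy=6,interpolation=cv2.INTER_CUBIC))
E
```

```text
[[0.65051353 0.33777235]
 [0.62677999 0.18163608]
 [0.44106114 0.21062695]
 [0.46506303 0.36727233]] (array([545.9, 274.5]), 188.4, 158.5, -8.9)
```

View pics/lt.png

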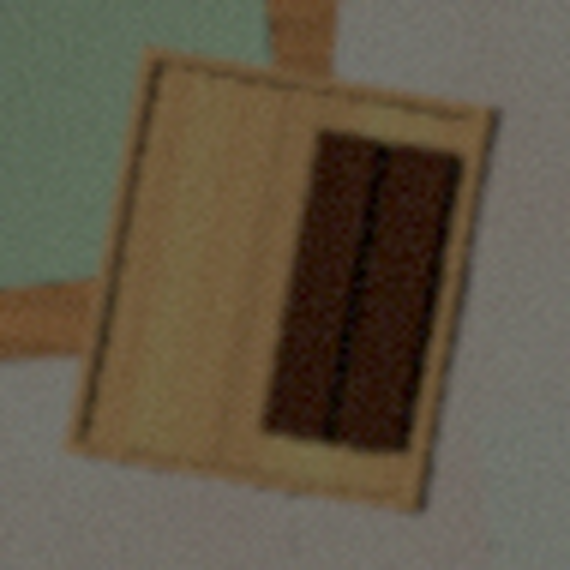

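Request:
play_rows([
  {"claw": 1,"linear": [50,-25,0],"turn": [0,0,-0.1]},
  {"claw": 1,"linear": [100,-50,0],"turn": [0,0,-0.2]},
  {"claw": 1,"linear": [150,-75,5],"turn": [0,0,-0.3]},
  {"claw": 1,"linear": [200,-100,10],"turn": [0,0,-0.4]},
  {"claw": 1,"linear": [250,-125,15],"turn": [0,0,-0.5]},
  {"claw": 1,"linear": [300,-150,20],"turn": [0,0,-0.6]},
  {"claw": 1,"linear": [350,-180,25],"turn": [0,0,-0.7]},
  {"claw": 1,"linear": [400,-205,30],"turn": [0,0,-0.8]},
])

```text
time_s: 1.1
ee_pos: [0.4875, -0.2037, 0.175]
eef_rot: [-3.141, -0.001, 1.115]
force: [0.0, -0.2, 0.2]
grip_width: 0.0935
```

The crop shows the long tray with its corners clean at the mask edges. From those corners its centre is (546, 274.5) mm with yaw -8.9°, and the sample row agrees with that within 2 mm. I'll carry on to the batten.

```bash
python3 -c "
from h import *
plan(.684,-.008,.1,87.8)"
```

```text
t 1.1 at [ 0.4875 -0.2037  0.175 ] linear [262.1  90.5  75.1] turn [-0.001 -0.001 -0.417]
```

Request:
play_rows([
  {"claw": 1,"linear": [44,15,5],"turn": [0,0,-0.1]},
  {"claw": 1,"linear": [88,30,15],"turn": [0,0,-0.2]},
  {"claw": 1,"linear": [132,45,25],"turn": [0,0,-0.3]},
  {"claw": 1,"linear": [176,60,40],"turn": [0,0,-0.417]},
  {"claw": 1,"linear": [220,75,55],"turn": [0,0,-0.417]},
  {"claw": 1,"linear": [262,90,75],"turn": [0,0,-0.417]},
  {"claw": 1,"linear": [262,90,75],"turn": [0,0,-0.417]},
])

```text
time_s: 1.98
ee_pos: [0.6834, -0.0056, 0.0968]
eef_rot: [-3.137, -0.001, 1.535]
force: [-0.7, -0.2, -0.1]
grip_width: 0.0941
```

```bash
python3 - <<'E'
from h import *
o=get_obs();im=vision.camera("wrist");cv2.imwrite("pics/w1.png",im)
i=vision.camera_info("wrist");M=np.array(i["mount"]);K=np.array(i["camera_matrix"])
hsv=cv2.cvtColor(im,cv2.COLOR_BGR2HSV)
m=((hsv[...,2]<75)&(hsv[...,1]>90)&((hsv[...,0]<20)|(hsv[...,0]>172))).astype(np.uint8)
for c in cv2.findContours(m,0,2)[0]:
    if cv2.contourArea(c)<1500: continue
    c=c[:,0];T=np.eye(4);T[:3,:3]=Ro.from_euler("xyz",o["eef_rot"]).as_matrix();T[:3,3]=o["ee_pos"];A=T@M
    d=(np.c_[c,np.ones(len(c))]@np.linalg.inv(K).T)@A[:3,:3].T;C=A[:3,3]
    P=C+d*((.022-C[2])/d[:,2])[:,None];print(c.min(0),c.max(0),rect(P[:,:2]))
plan(.684,-.008,.005,87.8);print(o['eef_rot'])
E
```

```text
[234 337] [511 352] (array([ 809.4, -186.1]), 320.3, 20.9, -1.8)
[247 163] [273 263] (array([684.7, -24.4]), 106.2, 26.0, 87.8)
[ 23 109] [ 75 199] (array([486.8,  42.3]), 84.6, 41.1, 83.8)
t 2.025 at [ 0.6831 -0.007   0.0983] linear [-1.1  1.2 93.3] turn [-0.003 -0.001  0.001]
[-3.13685196e+00 -1.32271984e-03  1.53497572e+00]
```

View pics/w1.png

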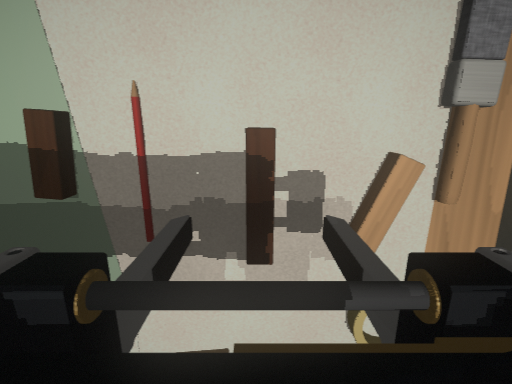

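The wrist view shows the long batten at columns 247-275, rows 128-265, centred between the fingers. The offcut on the right is close, so I'll narrow the jaws before going down.

```bash
cat >> h.py <<'E'
def wcast(uv,z,o):
    i=vision.camera_info("wrist");M=np.array(i["mount"]);K=np.array(i["camera_matrix"])
    T=np.eye(4);T[:3,:3]=Ro.from_euler("xyz",o["eef_rot"]).as_matrix();T[:3,3]=o["ee_pos"];A=T@M
    c=np.array(uv,float).reshape(-1,2);d=(np.c_[c,np.ones(len(c))]@np.linalg.inv(K).T)@A[:3,:3].T;C=A[:3,3]
    return (C+d*((z-C[2])/d[:,2])[:,None])[:,:2]
E
python3 -c "
from h import *
print(wcast([(261,128),(260,264),(355,240)],.024,get_obs()))"
```

```text
[[ 0.68865416  0.05979526]
 [ 0.68289131 -0.07983437]
 [ 0.78150518 -0.0558553 ]]
```

Length checks at 139.7 mm, with the centre at (0.686, -0.010). Descending to grasp.

Request:
play_rows([
  {"claw": 0.65,"linear": [-3,2,30],"turn": [0,0,0]},
  {"claw": 0.65,"linear": [-3,2,60],"turn": [0,0,0]},
  {"claw": 0.65,"linear": [-3,2,80],"turn": [0,0,0]},
  {"claw": 0.65,"linear": [-3,2,92],"turn": [0,0,0]},
  {"claw": 0.65,"linear": [-3,2,93],"turn": [0,0,0]},
  {"claw": 0.65,"linear": [-3,2,93],"turn": [0,0,0]},
], force=20)

```text
time_s: 2.78
ee_pos: [0.6853, -0.0101, 0.0063]
eef_rot: [-3.14, -0.001, 1.534]
force: [0.6, -1.0, 0.5]
grip_width: 0.0608
```

Request:
play_rows([
  {"claw": 0,"linear": [0,0,0],"turn": [0,0,0]},
  {"claw": 0,"linear": [0,0,0],"turn": [0,0,0]},
  {"claw": 0,"linear": [0,0,0],"turn": [0,0,0]},
  {"claw": 0,"linear": [0,0,0],"turn": [0,0,0]},
  {"claw": 0,"linear": [0,0,0],"turn": [0,0,0]},
], force=20)

```text
time_s: 3.4
ee_pos: [0.6853, -0.0101, 0.0064]
eef_rot: [-3.14, -0.001, 1.534]
force: [-0.3, 0.6, 2.1]
grip_width: 0.028
```

Request:
play_rows([
  {"claw": 0,"linear": [0,0,-30],"turn": [0,0,0]},
  {"claw": 0,"linear": [0,0,-70],"turn": [0,0,0]},
  {"claw": 0,"linear": [0,0,-100],"turn": [0,0,0]},
  {"claw": 0,"linear": [0,0,-100],"turn": [0,0,0]},
])

```text
time_s: 3.9
ee_pos: [0.6864, -0.0102, 0.1088]
eef_rot: [3.139, -0.001, 1.534]
force: [-0.2, -0.5, -2.2]
grip_width: 0.0279
```

```bash
python3 -c "
from h import *
print(get_obs()['grip_width'])
plan(.551,.307,.106,171.2)"
```

```text
0.027902865644702575
t 3.9 at [ 0.6864 -0.0102  0.1088] linear [ 312.  -147.1    2.7] turn [ 3.000e-03  1.000e-03 -1.454e+00]
```

Request:
play_rows([
  {"claw": 0,"linear": [38,-18,0],"turn": [0,0,-0.18]},
  {"claw": 0,"linear": [78,-36,0],"turn": [0,0,-0.36]},
  {"claw": 0,"linear": [117,-55,0],"turn": [0,0,-0.54]},
  {"claw": 0,"linear": [156,-74,0],"turn": [0,0,-0.72]},
  {"claw": 0,"linear": [195,-92,0],"turn": [0,0,-0.9]},
  {"claw": 0,"linear": [234,-110,0],"turn": [0,0,-1.08]},
  {"claw": 0,"linear": [273,-129,0],"turn": [0,0,-1.26]},
  {"claw": 0,"linear": [312,-147,0],"turn": [0,0,-1.44]},
])

```text
time_s: 4.9
ee_pos: [0.5498, 0.308, 0.1069]
eef_rot: [-3.141, 0.0, 2.98]
force: [1.1, -0.4, -0.6]
grip_width: 0.0278
```

```bash
python3 -c "
from h import *
plan(.551,.307,.05,171.2)
cv2.imwrite('pics/top1.png',vision.camera('top'));cv2.imwrite('pics/w2.png',vision.camera('wrist'))"
```

```text
t 4.9 at [0.5498 0.308  0.1069] linear [-1.3 -0.8 56.9] turn [-0.     0.    -0.008]
```

View pics/w2.png

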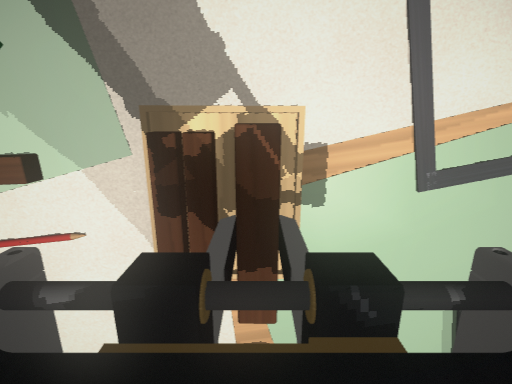

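View pics/top1.png

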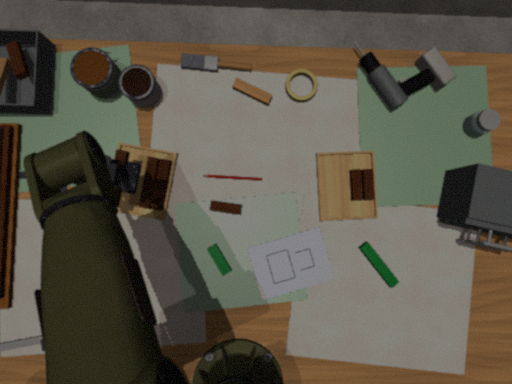

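The wrist view shows the batten parallel to the samples and over the empty strip. The top view shows it clear of the neighbouring objects. Lowering.

Request:
play_rows([
  {"claw": 0,"linear": [-1,-1,30],"turn": [0,0,-0.008]},
  {"claw": 0,"linear": [-1,-1,60],"turn": [0,0,-0.008]},
  {"claw": 0,"linear": [-1,-1,80],"turn": [0,0,-0.008]},
  {"claw": 0,"linear": [-1,-1,88],"turn": [0,0,-0.008]},
  {"claw": 0,"linear": [-1,-1,92],"turn": [0,0,-0.008]},
  {"claw": 0,"linear": [-1,-1,94],"turn": [0,0,-0.008]},
  {"claw": 0,"linear": [-1,-1,94],"turn": [0,0,-0.008]},
])

```text
time_s: 5.88
ee_pos: [0.55, 0.309, 0.0135]
eef_rot: [3.141, 0.001, 2.99]
force: [0.4, -0.1, -0.6]
grip_width: 0.0277
```

Request:
play_rows([
  {"claw": 0.42,"linear": [0,0,0.5],"turn": [0,0,0]},
  {"claw": 0.42,"linear": [0,0,0],"turn": [0,0,0]},
  {"claw": 0.42,"linear": [0,0,0],"turn": [0,0,0]},
  {"claw": 0.42,"linear": [0,0,-20],"turn": [0,0,0]},
  {"claw": 0.42,"linear": [0,0,-60],"turn": [0,0,0]},
  {"claw": 0.42,"linear": [0,0,-110],"turn": [0,0,0]},
  {"claw": 0.6,"linear": [0,0,-130],"turn": [0,0,0]},
])

```text
time_s: 6.75
ee_pos: [0.5507, 0.3094, 0.1484]
eef_rot: [3.138, 0.005, 2.99]
force: [-0.4, -0.5, -0.3]
grip_width: 0.0462
```

```bash
python3 -c "
from h import *
plan(.48,.043,.11,83.1)
cv2.imwrite('pics/w3.png',vision.camera('wrist'))"
```

```text
t 6.75 at [0.5507 0.3094 0.1484] linear [  29.9 -274.2   37.2] turn [7.00e-03 1.00e-03 1.54e+00]
```

View pics/w3.png

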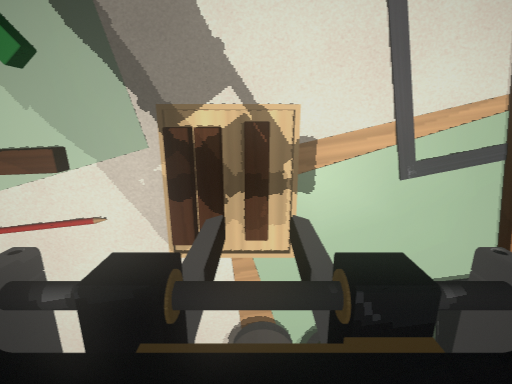

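Wrist view: the long batten is flat in the strip, columns 245-269, rows 121-240. It is parallel to the row and about 5 px off lengthwise. Next, the short batten.

Request:
play_rows([
  {"claw": 0.65,"linear": [4,-35,0],"turn": [0,0,0.18]},
  {"claw": 0.65,"linear": [8,-70,0],"turn": [0,0,0.36]},
  {"claw": 0.65,"linear": [12,-105,0],"turn": [0,0,0.54]},
  {"claw": 0.65,"linear": [16,-140,0],"turn": [0,0,0.72]},
  {"claw": 0.65,"linear": [20,-175,0],"turn": [0,0,0.9]},
  {"claw": 0.65,"linear": [24,-210,10],"turn": [0,0,1.08]},
  {"claw": 0.65,"linear": [28,-245,20],"turn": [0,0,1.26]},
  {"claw": 0.65,"linear": [30,-274,37],"turn": [0,0,1.44]},
])

```text
time_s: 7.8
ee_pos: [0.4802, 0.0423, 0.1119]
eef_rot: [3.133, -0.004, 1.544]
force: [0.6, -0.3, 0.4]
grip_width: 0.0609
```

```bash
python3 -c "
from h import *
plan(.48,.043,.006,83.1)
cv2.imwrite('pics/w4.png',vision.camera('wrist'))"
```

```text
t 7.8 at [0.4802 0.0423 0.1119] linear [  0.3  -1.2 105.9] turn [ 0.009 -0.004  0.093]
```

View pics/w4.png

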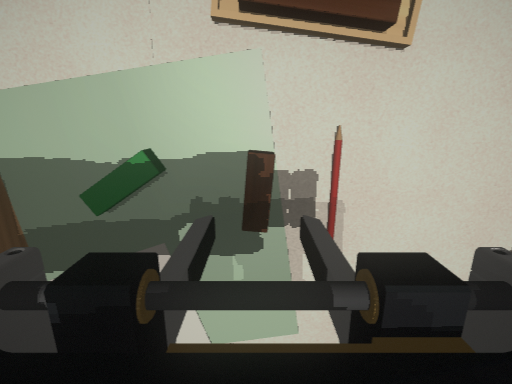

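The wrist view shows the short batten at rows 150-231, columns 243-275, between the fingers. The pencil is clear to the right.

```bash
python3 -c "
from h import *
P=wcast([(261.5,151),(255.5,231)],.024,get_obs());print(P,np.linalg.norm(P[0]-P[1]),np.degrees(np.arctan2(*(P[0]-P[1])[::-1])))
m=P.mean(0);print(m);plan(m[0],m[1],.006,83.3)"
```

```text
[[4.84743510e-01 8.48070884e-02]
 [4.75525676e-01 3.93625308e-04]] 0.08491525898604414 83.76807228961582
[0.48013459 0.04260036]
t 7.85 at [0.4786 0.0402 0.1094] linear [  2.1   0.9 103.5] turn [ 0.005 -0.004  0.08 ]
```

Request:
play_rows([
  {"claw": 0.65,"linear": [2,1,30],"turn": [0,0,0.08]},
  {"claw": 0.65,"linear": [2,1,60],"turn": [0,0,0.08]},
  {"claw": 0.65,"linear": [2,1,88],"turn": [0,0,0.08]},
  {"claw": 0.65,"linear": [2,1,100],"turn": [0,0,0.08]},
  {"claw": 0.65,"linear": [2,1,103],"turn": [0,0,0.08]},
  {"claw": 0.65,"linear": [2,1,103],"turn": [0,0,0.08]},
])

```text
time_s: 8.6
ee_pos: [0.4808, 0.0426, 0.0072]
eef_rot: [3.136, -0.004, 1.454]
force: [0.2, -0.8, 0.8]
grip_width: 0.0614
```

Request:
play_rows([
  {"claw": 0,"linear": [0,0,0],"turn": [0,0,0]},
  {"claw": 0,"linear": [0,0,0],"turn": [0,0,0]},
  {"claw": 0,"linear": [0,0,0],"turn": [0,0,0]},
  {"claw": 0,"linear": [0,0,0],"turn": [0,0,0]},
  {"claw": 0,"linear": [0,0,0],"turn": [0,0,0]},
], force=20)

```text
time_s: 9.22
ee_pos: [0.4808, 0.0426, 0.0073]
eef_rot: [3.135, -0.004, 1.454]
force: [-0.3, -0.5, 2.9]
grip_width: 0.0275
```

Request:
play_rows([
  {"claw": 0,"linear": [0,0,-30],"turn": [0,0,0]},
  {"claw": 0,"linear": [0,0,-70],"turn": [0,0,0]},
  {"claw": 0,"linear": [0,0,-100],"turn": [0,0,0]},
  {"claw": 0,"linear": [0,0,-100],"turn": [0,0,0]},
])

```text
time_s: 9.72
ee_pos: [0.4811, 0.0422, 0.109]
eef_rot: [3.132, -0.004, 1.454]
force: [-0.8, -0.4, -0.9]
grip_width: 0.0277
```

```bash
python3 -c "
from h import *
plan(.5467,-.260,.106,3.7)"
```

```text
t 9.725 at [0.4811 0.0422 0.109 ] linear [-292.5  100.4    2.7] turn [ 0.005 -0.01   1.389]
```

Request:
play_rows([
  {"claw": 0,"linear": [-37,13,0],"turn": [0,0,0.18]},
  {"claw": 0,"linear": [-74,25,0],"turn": [0,0,0.36]},
  {"claw": 0,"linear": [-110,38,0],"turn": [0,0,0.54]},
  {"claw": 0,"linear": [-147,50,0],"turn": [0,0,0.72]},
  {"claw": 0,"linear": [-183,63,0],"turn": [0,0,0.9]},
  {"claw": 0,"linear": [-220,75,0],"turn": [0,0,1.08]},
  {"claw": 0,"linear": [-256,88,0],"turn": [0,0,1.26]},
  {"claw": 0,"linear": [-292,100,0],"turn": [0,0,1.389]},
])

```text
time_s: 10.72
ee_pos: [0.546, -0.2604, 0.1069]
eef_rot: [-3.138, -0.009, 0.06]
force: [-0.4, -0.2, 0.0]
grip_width: 0.0279
```

```bash
python3 -c "
from h import *
plan(.5467,-.260,.0145,3.7)
cv2.imwrite('pics/w5.png',vision.camera('wrist'));cv2.imwrite('pics/top2.png',vision.camera('top'))"
```

```text
t 10.725 at [ 0.546  -0.2604  0.1069] linear [-0.1 -0.  92.4] turn [-0.004 -0.009 -0.005]
```

View pics/w5.png

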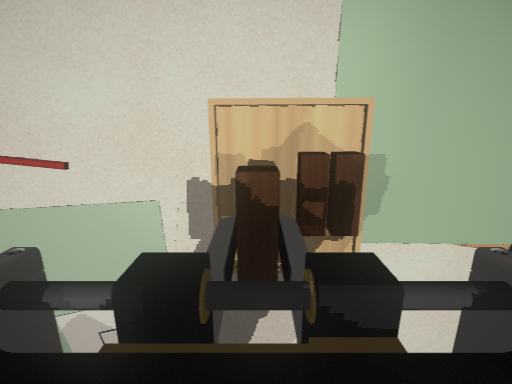

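View pics/top2.png

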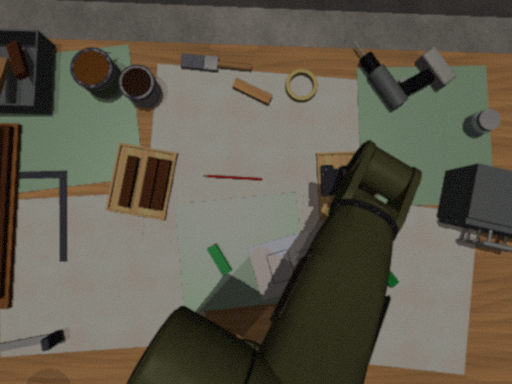

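The wrist view shows the short batten parallel to its row and over the strip. The top view now shows the long batten placed at (129,181) beside the samples. Lowering.

Request:
play_rows([
  {"claw": 0,"linear": [0,0,30],"turn": [-0.004,-0.009,0]},
  {"claw": 0,"linear": [0,0,60],"turn": [-0.004,-0.009,0]},
  {"claw": 0,"linear": [0,0,80],"turn": [-0.004,-0.009,0]},
  {"claw": 0,"linear": [0,0,88],"turn": [-0.004,-0.009,0]},
  {"claw": 0,"linear": [0,0,92],"turn": [-0.004,-0.009,0]},
  {"claw": 0,"linear": [0,0,93],"turn": [-0.004,-0.009,0]},
  {"claw": 0,"linear": [0,0,93],"turn": [-0.004,-0.009,0]},
])

```text
time_s: 11.7
ee_pos: [0.547, -0.2619, 0.0143]
eef_rot: [3.14, -0.001, 0.059]
force: [0.4, -0.6, 0.0]
grip_width: 0.0275
```

Request:
play_rows([
  {"claw": 0.42,"linear": [0,0,0],"turn": [0,0,0]},
  {"claw": 0.42,"linear": [0,0,0],"turn": [0,0,0]},
  {"claw": 0.42,"linear": [0,0,0],"turn": [0,0,0]},
  {"claw": 0.42,"linear": [0,0,-20],"turn": [0,0,0]},
  {"claw": 0.42,"linear": [0,0,-60],"turn": [0,0,0]},
  {"claw": 0.42,"linear": [0,0,-110],"turn": [0,0,0]},
  {"claw": 0.5,"linear": [0,0,-150],"turn": [0,0,0]},
  {"claw": 0.5,"linear": [0,0,-190],"turn": [0,0,0]},
])

```text
time_s: 12.7
ee_pos: [0.5467, -0.2616, 0.2074]
eef_rot: [3.139, -0.002, 0.059]
force: [0.2, 0.2, -0.5]
grip_width: 0.0469
```

```bash
python3 -c "
from h import *
plan(.40,.03,.21,60)"
```

```text
t 12.7 at [ 0.5467 -0.2616  0.2074] linear [-129.2 -299.7   -3.5] turn [ 0.003 -0.001 -0.988]
```

Move the arm out of the view of both trays and look.

Request:
play_rows([
  {"claw": 0.5,"linear": [-20,-40,0],"turn": [0,0,-0.12]},
  {"claw": 0.5,"linear": [-40,-80,0],"turn": [0,0,-0.24]},
  {"claw": 0.5,"linear": [-60,-120,0],"turn": [0,0,-0.37]},
  {"claw": 0.5,"linear": [-80,-160,0],"turn": [0,0,-0.5]},
  {"claw": 0.5,"linear": [-95,-200,0],"turn": [0,0,-0.62]},
  {"claw": 0.5,"linear": [-110,-240,0],"turn": [0,0,-0.74]},
  {"claw": 0.5,"linear": [-120,-270,0],"turn": [0,0,-0.86]},
  {"claw": 0.5,"linear": [-130,-300,0],"turn": [0,0,-0.98]},
])

```text
time_s: 13.7
ee_pos: [0.3987, 0.0312, 0.2079]
eef_rot: [3.137, -0.0, 1.043]
force: [-0.0, 0.9, -0.0]
grip_width: 0.0468
```

```bash
python3 - <<'E'
from h import *
im=vision.camera("top");cv2.imwrite("pics/top3.png",im)
f=cv2.resize(im,None,fx=4,fy=4,interpolation=cv2.INTER_CUBIC)
hsv=cv2.cvtColor(f,cv2.COLOR_BGR2HSV)
dark=((hsv[...,2]<75)&(hsv[...,1]>90)&((hsv[...,0]<20)|(hsv[...,0]>172))).astype(np.uint8)*255
for box,c0,yaw in (((112,145,185,215),(546,274.5),-8.8),((322,158,378,212),(548.8,-293),3.7)):
    k=np.zeros_like(dark);x0,y0,x1,y1=[4*q for q in box];k[y0:y1,x0:x1]=dark[y0:y1,x0:x1]
    for c in cv2.findContours(k,0,2)[0]:
        if cv2.contourArea(c)<2000: continue
        r=rect(cast("top",(c[:,0]-1.5)/4,.028));a=np.radians(yaw)
        d=np.array(r[0])-c0;print(r,"tray xy",np.round([[np.cos(a),np.sin(a)],[-np.sin(a),np.cos(a)]]@d,1))
cv2.imwrite("pics/fin.png",cv2.resize(im[130:230,95:395],None,fx=2.6,fy=2.6,interpolation=cv2.INTER_CUBIC))
E
```

```text
(array([539.8, 234. ]), 139.8, 67.4, -8.6) tray xy [  0.1 -41. ]
(array([544.1, 304.2]), 139.9, 35.9, -9.0) tray xy [-6.4 29.1]
(array([ 546.2, -259.8]), 85.0, 31.8, 3.6) tray xy [-0.5 33.3]
(array([ 550.8, -330.4]), 86.9, 66.6, 3.7) tray xy [ -0.4 -37.5]
```

View pics/fin.png

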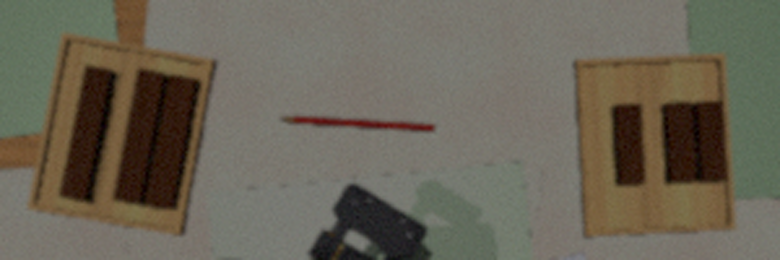

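Both battens lie in their strips, parallel to within 0.5° of their rows. Lengthwise they are off by -6.4 mm (long) and -0.5 mm (short), against the 18 mm allowed. Handing in.

Request:
play_rows([
  {"claw": 0.5,"linear": [0,0,0],"turn": [0,0,0]},
  {"claw": 0.5,"linear": [0,0,0],"turn": [0,0,0]},
])

```text
time_s: 14.0
ee_pos: [0.398, 0.0329, 0.2086]
eef_rot: [3.137, -0.001, 1.049]
force: [-0.5, -0.2, 0.2]
grip_width: 0.0468
```

```bash
python3 -c "
from station import hand_in;print(hand_in())"
```

```text
the job is handed in; nothing more can be done
None
```

I placed the long dark batten in the left tray and the short one in the right tray, released both, raised the arm clear and handed in at about 14 s.

The last top-view check put the battens here in their tray frames, all within the limits:

| Batten | x (limit ±18 mm) | y (limit 0 to 65 mm) | Angle to tray (limit 10°) | Measured length |
|---|---|---|---|---|
| Long | -6 mm | +29 mm | about 0.2° | 139.9 mm |
| Short | -0.5 mm | +33 mm | about 0.1° | 85.0 mm |

- **Off-centre:** the long batten is about 6 mm from the row's middle lengthwise. I left it because that is inside the limit.
- **Over-wide reading:** the measured widths, 36 and 32 mm against the true 28 mm, probably include the battens' sides and shadow, so the y values are a few millimetres uncertain.
- **Not measured directly:** flatness and height. I judged these from the pictures, the measured lengths and the heights at which I let go.

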